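# Seat the vial carousel on the autosampler's drive pins

## Robot

A 6-joint arm with a two-finger parallel gripper is mounted at the origin on the work surface. World frame = base frame: x ahead of the robot, y to its left, z up, the work surface at z = 0. Lengths are in m, angles in rad, forces in N, time in s.
With the tool pointing down it reaches from about 0.35 to 1 m from the base axis. Payload 7.1 kg.
Tool frame: the origin (TCP) lies midway between the tips of the shut fingers; the grasp point (between the pads) lies 19 mm behind it; z points along the fingers, y is the line along which they close (so a half turn about z gives the same grasp; the last joint's range is limited). The gripper opens to 85 mm and grips with 20 to 120 N. Pads are 22 mm wide; open, the fingers measure 114 mm over their backs; the gripper's body (76 mm by 85 mm) begins 54 mm behind the grasp point. The pads swing forward as they close: fully open they stand 13 mm farther back than shut.
Start: joints at [-1.352, 0.423, 1.63, -0, 1.089, -0.019], TCP at [0.147, -0.607, 0.231] pointing down, gripper open.
Joint ranges: [-3, 3], [-0.9, 2.11], [0.09, 2.58], [-1.31, 4.45], [0.11, 2.69], [-2.54, 2.54]. Speed limits (rad/s): [2.39, 2.39, 3.01, 3.14, 3.14, 3.14].

## Interface

Orientations are given as a rotation vector (axis times angle).
In Python, from workcell import ctrl gives the robot as it stands.
- The arm moves only by the tool carry_out, never from a script. Its argument "increments" is text: rows parted by semicolons, each of 6 numbers parted by spaces: the shift along the tool's x, y, z in m, then the turn, a rotation vector about the tool's x, y, z in degrees. In form: tx ty tz ax ay az; .... A call has 1 to 20 rows; each row is the pose to reach, as a shift and turn from the pose commanded when the call began, along the tool's axes at that moment; what a row does not reach only later rows make up. A row lasts 1/10 s, in which the tool goes at most 50 mm and 8.59 degrees, less where a joint would pass 70% of its speed; a pose out of reach is approached as far as the arm can. A call with a gripper value outside its range is refused whole. "claw" is the gripper command: -1 is fully open, 1 is shut, values between are in proportion, set as the call begins (left out, the last holds). The fingers move at their own pace and stop on an object; the grip force is fixed at half the most. Time passes only in rows, so rows that repeat a pose let the fingers close. It gives the time, the measured TCP pose, the force, the opening and the grip force at its end, in the units of the state.
- ctrl.read_state(): the state, without advancing time (a new reading comes with each control period).
- ctrl.camera(name): name is "side" or "top"; returns a dict with "frame" (384x512x3 uint8, red, green, blue), "mtx" (3x3 intrinsics, pixels), "world_from_camera" (4x4, takes a point from camera to world coordinates). Camera axes: x right, y down, z forward; pixel columns grow to the right and rows downward; lengths in m; the calibration is good to about 2 mm. A picture is of the moment at which its call begins. There is no depth.
- ctrl.sign_off(): hands the job in; it is judged then, once.
Trained networks look in a picture, given as the dict that the camera call returned (one of the last four; its "shot" number tells which), for a name from the list of things; names that differ only in an ending like _2 or _b are one class to them, and where a whole thing is asked for, a point or a joint stands for the part that bears it (a point fixed in the world has none). Each returns a list of dicts, best first, with "confidence" (0 to 1); they miss things now and then, are a little off and sometimes report something else, mostly with a low value. They report only what shows in the picture. A call takes as long as a camera call.
- ctrl.look_for(picture, label): "centre" ([x, y, z] in m, in world coordinates, good to about 4 mm: the middle of the surface that is visible of it).
- ctrl.outline_of(picture, label): "region" (384x512 bool, what is visible of it).
The state is a dict: "t": time; "joints": joint angles; "joint_velocities": joint speeds; "tau": joint torques, N m; "eef_pos": TCP position; "tcp_rot": TCP orientation; "contact_force": force on the tool from outside, world axes, zero at the start; "moment": the same for the moment, N m; "grip_width": finger opening in m; "grasp_force": force on a finger pad.
Only numpy, scipy, OpenCV 4.12 (cv2) and the standard library are available. Lean on these libraries where they do the work, as an engineer would, in place of code of your own. Each camera call takes 0.05 s, during which the arm holds its last target. There are 200 camera calls.

## Task

Lift the black vial carousel off the bench by its handle and lower it over the steel spindle of the white autosampler unit without dropping it on, turn it until its four holes meet the four drive pins, and let it slide down fully home, flat on the hub. Let go of it only once it rests on the pins or the hub, and leave the other things on the bench where they are.

Things in the scene. Friction and masses are not known exactly. Their poses are not given: they have to be found in the camera images.
- carousel_grip (a point): Centre of the grey handle bar of the loose black carousel (disc 154 mm across, about 0.4 kg, varies), on its axis, 50 mm above its flat underside. The bar lies along this frame's x: 86 mm long, 14 mm thick (y), 20 mm high, its underside 40 mm and top 60 mm above the disc's underside, on two legs 38 mm either side of the axis. z is up.
- carousel_under (a point): Centre of the carousel's underside, same axes. Middle 14 mm thick, central bore 16.5 mm wide and four 11 mm through-holes at 45, 135, 225, 315 degrees from x on a circle of 36 mm radius. The rim, beyond 47 mm radius, is 20 mm high and carries 14 amber vials with white caps, tops 28.5 mm above the underside.
- seat (a point): Centre of the hub's flat top, 72 mm above the bench, on the spindle's axis: where carousel_under must come to rest. The hub (black, 92 mm across, 12 mm high) sits on the fixed white autosampler, a box 210 x 210 x 60 mm; this frame is the box's (-x to its front with a small screen, z up). The hub's angle differs each time and is NOT told by this frame: see or feel it.
- spindle_tip (a point): Tip of the steel spindle, 14 mm thick, tapered over its last 6 mm, 34 mm above the hub's top. Round it rise four steel drive pins 8 mm thick, 12 mm high, tips chamfered, 90 degrees apart on a 36 mm radius. The hub does not turn. On the spindle unmatched, the carousel rests on the pins 12 mm too high; matched within about 2 degrees and free to slide, it sinks home by its own weight.
- septa_jar: Bystander, to be left alone: a small glass jar with a black cap, 34 mm wide, 45 mm high, standing between the unit and the carousel. Origin at the centre of its underside.
- wrench: Bystander, to be left alone: a steel wrench lying on the bench on the right. Origin at the centre of its underside.
- solvent: Bystander, to be left alone: an amber solvent bottle, 72 mm wide, 170 mm high, at the back of the bench. Origin at the centre of its underside.
- beaker: Bystander, to be left alone: an open glass beaker, 72 mm wide, 85 mm high, at the back of the bench. Origin at the centre of its underside.
- vial_rack: Bystander, to be left alone: an empty blue divided vial rack 100 x 160 x 35 mm, at the back of the bench. Origin at the centre of its underside.
- carton: Bystander, to be left alone: a cardboard carton 90 x 120 x 70 mm, left on the bench. Origin at the centre of its underside.
- waste_vial: Bystander, to be left alone: an amber jar with a white cap, 44 mm wide, 75 mm high, right on the bench. Origin at the centre of its underside.

How it is judged:
By the outcome, as a careful person would: the job done as asked, in the order asked, and still so for the second after the job is handed in, with the robot touching nothing.
It also fails if it takes over 51 s, if anything falls off the work surface, if the arm or the gripper's body presses on something with over 40 N, if the wrist force passes 120 N, or if a joint passes its speed limit or range.

## Working session

There is one attempt and no reset: what is moved stays moved. The work goes in short steps, Python scripts to look and compute and a tool call to move; the robot and the scene stay as the last step left them, time stands still between calls to the robot, and variables do not carry over. Pictures are saved under pics/ and viewed, at most 10 in all, crops included, and the job is handed in when it is done.

Besides the shell and the picture viewer there is one more tool, called after "Request:" by a JSON object that holds its "op" and its "data". carry_out: Moves the arm, as the interface text tells. Its arguments: {"type":"object","properties":{"increments":{"type":"string"},"claw":{"type":"number"}},"required":["increments"]}

```bash
mkdir -p pics; cat > h.py <<'E'
import numpy as np, cv2
from workcell import ctrl
from scipy.spatial.transform import Rotation as R
def snap(name,fn=None):
    p=ctrl.camera(name)
    if fn: cv2.imwrite('pics/'+fn,p['frame'][:,:,::-1])
    return p
def ray(p,uv,z):
    T=np.array(p['world_from_camera']);K=np.array(p['mtx'])
    d=T[:3,:3]@np.linalg.solve(K,[uv[0],uv[1],1]);o=T[:3,3]
    return o+d*(z-o[2])/d[2]
def proj(p,X):
    T=np.linalg.inv(np.array(p['world_from_camera']));K=np.array(p['mtx'])
    c=T[:3,:3]@np.asarray(X)+T[:3,3];c=K@c;return c[:2]/c[2]
E
python3 - <<'E'
from h import *
np.set_printoptions(precision=4,suppress=True)
for n in('top','side'):
    p=snap(n,n+'1.png')
    print(n,p['mtx'],p['world_from_camera'])
    for l in('carousel_grip','carousel_under','seat','spindle_tip','septa_jar','carton','waste_vial','solvent','beaker'):
        for d in ctrl.look_for(p,l)[:2]:
            c=np.array(d['centre']);print(l,c,round(d['confidence'],2),proj(p,c))
print(ctrl.read_state())
E
```

```text
top [[442.6746   0.     254.0439]
 [  0.     442.6746 197.345 ]
 [  0.       0.       1.    ]] [[ 0.0255 -0.9979  0.0588  0.4801]
 [-0.9997 -0.0254  0.0016  0.0191]
 [-0.0001 -0.0589 -0.9983  1.4176]
 [ 0.      0.      0.      1.    ]]
carousel_grip [0.4566 0.1667 0.0164] 0.84 [207.143  229.6941]
carousel_grip [ 0.4837 -0.1698  0.0641] 0.38 [315.9657 223.8307]
carousel_under [0.4553 0.1678 0.0201] 0.69 [206.6564 230.1155]
spindle_tip [ 0.477  -0.1707  0.0611] 0.78 [316.0853 226.0315]
septa_jar [0.4546 0.1654 0.0172] 0.34 [207.5079 230.3435]
carton [0.3855 0.4761 0.0673] 0.58 [102.7035 250.8121]
waste_vial [ 0.445  -0.4334  0.0734] 0.6 [403.3021 238.8681]
solvent [0.7335 0.2921 0.1163] 0.58 [164.3272 135.6262]
beaker [ 0.7471 -0.3184  0.0466] 0.85 [364.1668 140.6576]
side [[428.1894   0.     259.6686]
 [  0.     428.1894 192.3985]
 [  0.       0.       1.    ]] [[ 0.9989 -0.0037  0.046   0.5233]
 [-0.0406 -0.5451  0.8374 -0.9769]
 [ 0.022  -0.8384 -0.5447  0.7511]
 [ 0.      0.      0.      1.    ]]
carousel_grip [0.4549 0.1542 0.0171] 0.85 [218.122  192.1083]
carousel_under [0.4624 0
[... 400 characters left out ...]
 0.277  0.0837] 0.64 [305.6857 154.8807]
solvent [0.4597 0.1566 0.0213] 0.58 [219.6465 190.5638]
beaker [ 0.7391 -0.3245  0.0548] 0.84 [339.1962 296.475 ]
beaker [0.4611 0.1555 0.0234] 0.61 [220.0621 190.1889]
{'t': 1.0, 'joints': array([-1.352 ,  0.4231,  1.6299, -0.    ,  1.0886, -0.019 ]), 'joint_velocities': array([ 0.0007,  0.0017,  0.0007, -0.0008, -0.0008,  0.0005]), 'tau': array([ -0.0016, -55.734 , -28.2153,  -0.0001,   0.001 ,  -0.    ]), 'eef_pos': array([ 0.1472, -0.6074,  0.2313]), 'tcp_rot': array([ 3.1194,  0.3726, -0.    ]), 'contact_force': array([ 0.1629, -0.3777, -0.0011]), 'moment': array([ 0.0135,  0.0003, -0.0221]), 'grasp_force': 0.0, 'grip_width': 0.08570683383651678}
```

```bash
python3 -c "
import cv2
a=cv2.imread('pics/top1.png');b=cv2.imread('pics/side1.png')
cv2.imwrite('pics/both1.png',cv2.resize(cv2.vconcat([a,b]),None,fx=.78,fy=.78)) if 0 else None"
```

```text
(no output)
```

View pics/top1.png

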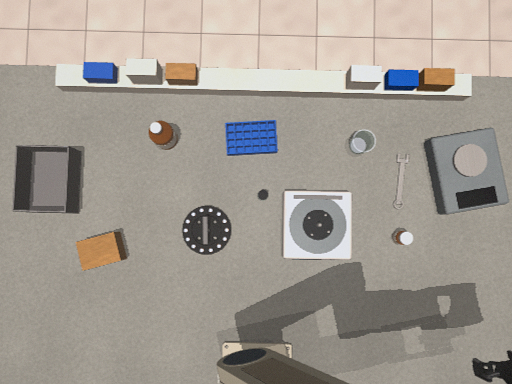

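View pics/side1.png

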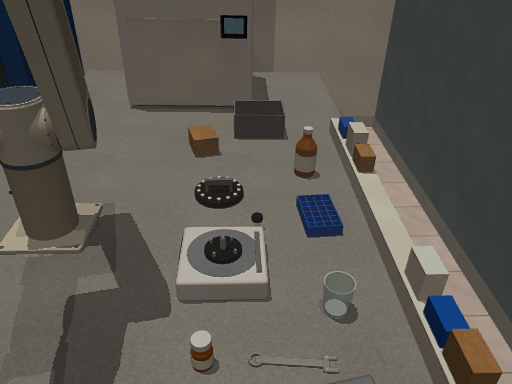

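The top view shows the carousel at about (207,230) with its bar nearly along the image's vertical. The jar is at (263,194) and the unit's hub at about (318,225). In the side view the hub is at (222,248). Next I'll enlarge both.

```bash
python3 - <<'E'
from h import *
t=cv2.imread('pics/top1.png');s=cv2.imread('pics/side1.png')
f=lambda im,u,v,w:cv2.resize(im[v-w:v+w,u-w:u+w],(390,290) if 0 else (290,290),interpolation=cv2.INTER_CUBIC)
g=lambda a:cv2.convertScaleAbs(a,alpha=2.2,beta=0)
cv2.imwrite('pics/crop1.png',cv2.vconcat([cv2.hconcat([f(t,207,230,29),g(f(t,318,225,20))]),cv2.hconcat([f(s,219,190,29),g(f(s,222,248,24))])]))
E
```

```text
(no output)
```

View pics/crop1.png

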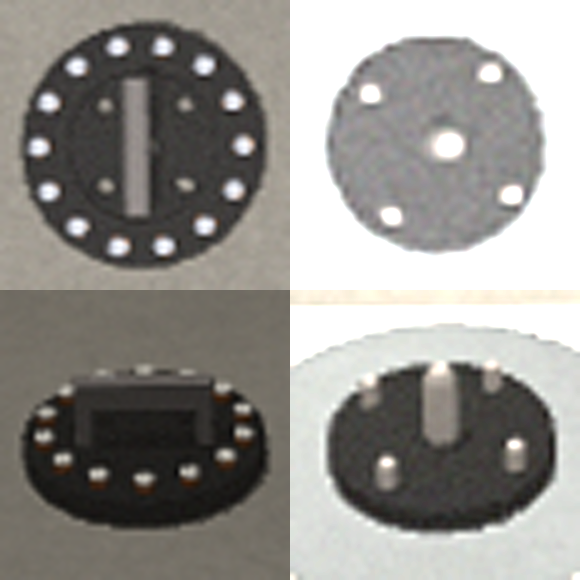

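The crops are clear: 14 caps, the bar and four holes on the carousel, and four pins with the spindle on the hub. In the top crop the pins are at (370,93), (490,73), (511,195) and (391,216). I'll fit these with code.

```bash
cat > m.py <<'E'
from h import *
np.set_printoptions(precision=4,suppress=True)
def blobs(im,u,v,w,thr,amin,amax):
    k=8;c=cv2.resize(im[v-w:v+w,u-w:u+w],None,fx=k,fy=k,interpolation=cv2.INTER_CUBIC)
    n,l,st,ce=cv2.connectedComponentsWithStats((c>thr).astype(np.uint8))
    return [((ce[i]+.5)/k-.5+[u-w,v-w],st[i,4]/k/k) for i in range(1,n) if amin<st[i,4]/k/k<amax]
E
python3 - <<'E'
from m import *
t=snap('top');g=cv2.cvtColor(t['frame'],cv2.COLOR_RGB2GRAY)
s=snap('side');gs=cv2.cvtColor(s['frame'],cv2.COLOR_RGB2GRAY)
caps=[ray(t,b[0],.0285)[:2] for b in blobs(g,207,230,29,165,3,60)]
(c,sz,a)=cv2.fitEllipse(np.float32(np.array(caps)*1000));print('caps',len(caps),np.array(c),sz)
c=np.array(c)/1000;print(sorted(np.degrees([np.arctan2(*(q-c)[::-1]) for q in caps])))
# bar
m=cv2.minAreaRect
k=8;cr=cv2.resize(g[215:245,195:220],None,fx=k,fy=k,interpolation=cv2.INTER_CUBIC)
print('bar grey',np.percentile(cr,[10,50,80,90,99]))
msk=((cr>88)).astype(np.uint8);n,l,st,ce=cv2.connectedComponentsWithStats(msk)
i=1+np.argmax(st[1:,4]);pts=np.argwhere(l==i)[:,::-1].astype(np.float32)
r=m(pts);box=(cv2.boxPoints(r)+.5)/k-.5+[195,215]
w=np.array([ray(t,b,.06)[:2] for b in box]);print('bar',w.mean(0),[np.round(np.linalg.norm(w[j]-w[j-1]),4) for j in range(4)],[np.round(np.degrees(np.arctan2(*(w[j]-w[j-1])[::-1])),2) for j in range(4)])
for nm,p,G,(u,v,w_) in(('t',t,g,(318,225,16)),('s',s,gs,(222,248,20))):
  for thr in(75,90):
    for b,A in blobs(G,u,v,w_,thr,.8,60):
        print(nm,thr,b,round(A,1),'z84',ray(p,b,.084)[:2],'z106',ray(p,b,.106)[:2])
E
```

```text
caps 16 [452.2138 166.5345] (126.26270294189453, 144.66468811035156)
[np.float64(-167.1978178764046), np.float64(-139.17635513475676), np.float64(-125.50914515043262), np.float64(-111.17662946690865), np.float64(-84.03655019147361), np.float64(-57.676809758758154), np.float64(-32.01596351422556), np.float64(-7.345960785137536), np.float64(16.673806425011122), np.float64(40.483172309310596), np.float64(64.05212815289835), np.float64(88.24249302088343), np.float64(113.14568016480227), np.float64(138.73932627623634), np.float64(165.5736323022763), np.float64(178.21038569567202)]
bar grey [ 53.  62. 103. 139. 156.]
bar [0.4565 0.1691] [np.float64(0.0847), np.float64(0.0167), np.float64(0.0847), np.float64(0.0167)] [np.float64(2.67), np.float64(-87.73), np.float64(-177.37), np.float64(92.27)]
t 75 [325.0498 214.5654] 9.4 z84 [ 0.5122 -0.1939] z106 [ 0.5117 -0.1904]
t 75 [308.5655 217.4263] 9.2 z84 [ 0.5023 -0.1444] z106 [ 0.502  -0.1417]
t 75 [319.0143 224.5073] 21.6 z84 [ 0.4818 -0.1762] z106 [ 0.4818 -0.173 ]
t 75 [311.4944 234.2857] 9.1 z84 [ 0.452  -0.1541] z106 [ 0.4524 -0.1513]
t 90 [325.1205 214.602 ] 6.9 z84 [ 0.5121 -0.1941] z106 [ 0.5116 -0.1906]
t 90 [308.5795 217.4502] 6.8 z84 [ 0.5022 -0.1445] z106 [ 0.5019 -0.1418]
t 90 [319.2748 224.5274] 14.6 z84 [ 0.4818 -0.177 ] z106 [ 0.4818 -0.1738]
t 90 [328.1007 231.3966] 7.2 z84 [ 0.4619 -0.2039] z106 [ 0.4622 -0.2002]
t 90 [311.5068 234.2989] 6.6 z84 [ 0.4519 -0.1542] z106 [ 0.4524 -0.1513]
s 75 [234.736  249.2561] 4.5 z84 [ 0.5105 -0.198 ] z106 [ 0.5109 -0.2237]
s 75 [213.5192 252.2036] 4.4 z84 [ 0.4609 -0.2078] z106 [ 0.4629 -0.2332]
s 90 [234.705  249.1613] 2.9 z84 [ 0.5104 -0.1976] z106 [ 0.5108 -0.2233]
s 90 [213.5375 252.1167] 2.8 z84 [ 0.4609 -0.2075] z106 [ 0.463  -0.2329]
```

```bash
cat >> m.py <<'E'
from scipy.optimize import least_squares
def caps(p,z,c0,thr=165,r0=.0605):
    "fit ring of 14 caps at height z near world xy c0 -> centre, radius, phase"
    g=cv2.cvtColor(p['frame'],cv2.COLOR_RGB2GRAY)
    u,v=np.round(proj(p,[*c0,z])).astype(int)
    P=np.array([ray(p,b[0],z)[:2] for b in blobs(g,u,v,36,thr,1.5,60)])
    c=np.array(c0,float)
    for tol in(.008,.004,.003):
        q=P[abs(np.linalg.norm(P-c,axis=1)-r0)<tol]
        r=least_squares(lambda s:np.linalg.norm(q-s[:2],axis=1)-s[2],[*c,r0],loss='soft_l1',f_scale=.001);c,r0=r.x[:2],r.x[2]
    a=np.degrees(np.arctan2(*(q-c).T[::-1]))*14
    ph=np.degrees(np.angle(np.exp(1j*np.radians(a)).mean()))/14
    return c,r0,ph,len(q),np.abs(r.fun).max()
def move(x,y,z,yaw):
    "increments from measured pose to world target with tool x at yaw (deg), tool down"
    s=ctrl.read_state();Rm=R.from_rotvec(s['tcp_rot']);a=np.radians(yaw)
    Rt=R.from_matrix([[np.cos(a),np.sin(a),0],[np.sin(a),-np.cos(a),0],[0,0,-1]])
    print('move',np.round(Rm.inv().apply(np.array([x,y,z])-s['eef_pos']),4),np.round(np.degrees((Rm.inv()*Rt).as_rotvec()),2))
E
python3 - <<'E'
from m import *
t=snap('top')
for thr in(150,165,180): print(caps(t,.0285,(.4565,.168),thr))
# bar at several thresholds + holes
g=cv2.cvtColor(t['frame'],cv2.COLOR_RGB2GRAY)
for b,A in blobs(g,207,230,13,80,.5,200): print('b',b,A,ray(t,b,.014)[:2],ray(t,b,.06)[:2])
move(.45,-.3,.231,8); move(.4565,.168,.16,2.5)
E
```

```text
(array([0.4565, 0.1697]), np.float64(0.06405600828867214), np.float64(-10.834210151093895), 14, np.float64(0.0003292141268071702))
(array([0.4565, 0.1697]), np.float64(0.0640551839200349), np.float64(-10.839122364168933), 14, np.float64(0.00031479798889748334))
(array([0.4564, 0.1697]), np.float64(0.0640467788081116), np.float64(-10.849785659657668), 14, np.float64(0.00033625266050042735))
b [204.6859 229.4628] 138.953125 [0.4571 0.1747] [0.4578 0.1696]
b [214.5905 221.4562] 8.578125 [0.4832 0.1442] [0.4831 0.1401]
b [198.6141 221.6205] 7.953125 [0.4814 0.1948] [0.4813 0.189 ]
b [214.6151 237.4249] 9.953125 [0.4328 0.1426] [0.4344 0.1385]
b [198.7507 237.6541] 9.0 [0.4308 0.1927] [0.4324 0.187 ]
move [ 0.3666 -0.2275  0.0003] [ 0.   -0.    5.62]
move [ 0.4832 -0.6808  0.0713] [ 0.   -0.   11.12]
```

Request:
{"op": "carry_out", "data": {"increments": "0.366 -0.228 0 0 0 5.6; 0.366 -0.228 0 0 0 5.6; 0.366 -0.228 0 0 0 5.6; 0.366 -0.228 0 0 0 5.6; 0.366 -0.228 0 0 0 5.6; 0.366 -0.228 0 0 0 5.6; 0.366 -0.228 0 0 0 5.6; 0.4837 -0.6824 0 0 0 11.6; 0.4837 -0.6824 0 0 0 11.6; 0.4837 -0.6824 0 0 0 11.6; 0.4837 -0.6824 0 0 0 11.6; 0.4837 -0.6824 0 0 0 11.6; 0.4837 -0.6824 0 0 0 11.6; 0.4837 -0.6824 0 0 0 11.6; 0.4837 -0.6824 0 0 0 11.6; 0.4837 -0.6824 0.1 0 0 11.6; 0.4837 -0.6824 0.1 0 0 11.6; 0.4837 -0.6824 0.1 0 0 11.6; 0.4837 -0.6824 0.1 0 0 11.6; 0.4837 -0.6824 0.1 0 0 11.6", "claw": -1}}

```text
t: 3.15
eef_pos: [0.4558, 0.1708, 0.13]
tcp_rot: [3.14, 0.06, -0.004]
contact_force: [0.6, 0.2, -0.8]
grip_width: 0.0854
grasp_force: 0.0
```

```bash
python3 -c "
from m import *
move(.4565,.1697,.033,2.1);print(ctrl.read_state()['joints'])
s=snap('side','side2.png')"
```

```text
move [0.0009 0.0011 0.097 ] [0.05 0.14 0.09]
[ 0.3341  0.3798  1.9998 -0.0001  0.7646  1.8667]
```

View pics/side2.png

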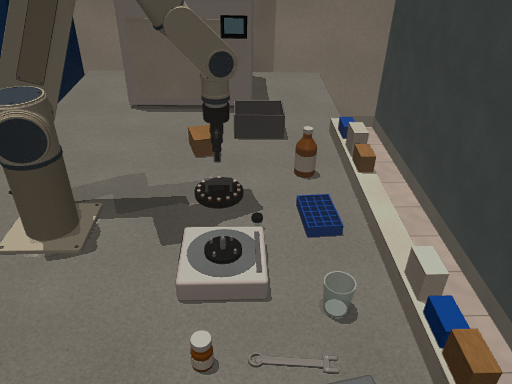

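The gripper is above the carousel, with its tip at (217,155) and the fingers straddling the bar. I'll descend and close.

Request:
{"op": "carry_out", "data": {"increments": "0 0 0.03 0 0 0; 0 0 0.06 0 0 0; 0 0 0.08 0 0 0; 0 0 0.09 0 0 0; 0 0 0.098 0 0 0; 0 0 0.098 0 0 0; 0 0 0.098 0 0 0"}}

```text
t: 3.9
eef_pos: [0.4573, 0.1696, 0.0342]
tcp_rot: [-3.141, -0.055, -0.002]
contact_force: [-0.4, -0.6, -0.4]
grip_width: 0.0856
grasp_force: 0.0
```

Request:
{"op": "carry_out", "data": {"increments": "0 0 0 0 0 0; 0 0 0 0 0 0; 0 0 0 0 0 0; 0 0 0 0 0 0; 0 0 0 0 0 0; 0 0 0 0 0 0; 0 0 0 0 0 0; 0 0 0 0 0 0; 0 0 0 0 0 0; 0 0 0 0 0 0; 0 0 0 0 0 0; 0 0 0 0 0 0", "claw": 1}}

```text
t: 5.1
eef_pos: [0.4567, 0.1698, 0.0336]
tcp_rot: [-3.141, -0.056, -0.0]
contact_force: [-0.7, -0.6, 5.8]
grip_width: 0.0127
grasp_force: 59.9
```

Request:
{"op": "carry_out", "data": {"increments": "0 0 -0.01 0 0 0; 0 0 -0.02 0 0 0; 0 0 -0.05 0 0 0; 0 0 -0.08 0 0 0; 0 0 -0.11 0 0 0; 0 0 -0.13 0 0 0; 0 0 -0.14 0 0 0; 0 0 -0.14 0 0 0; 0 0 -0.14 0 0 0"}}

```text
t: 6.0
eef_pos: [0.456, 0.1695, 0.1727]
tcp_rot: [3.141, 0.056, -0.001]
contact_force: [0.1, 0.1, -4.4]
grip_width: 0.0128
grasp_force: 59.4
```

Request:
{"op": "carry_out", "data": {"increments": "0 0.01 0 0 0 0; 0.001 0.03 0 0 0 -1; 0.002 0.06 0 0 0 -2; 0.004 0.09 0 0 0 -3; 0.005 0.12 0 0 0 -4; 0.006 0.15 0 0 0 -4.5; 0.007 0.18 0 0 0 -5; 0.008 0.21 0 0 0 -6; 0.01 0.24 0 0 0 -7; 0.011 0.27 0 0 0 -8; 0.012 0.3 0 0 0 -8.5; 0.013 0.325 0 0 0 -9; 0.0132 0.34 0 0 0 -9.1; 0.0132 0.3446 0 0 0 -9.1; 0.0132 0.3446 0 0 0 -9.1; 0.0132 0.3446 0 0 0 -9.1; 0.0132 0.3446 0 0 0 -9.1; 0.0132 0.3446 0 0 0 -9.1"}}

```text
t: 7.8
eef_pos: [0.4819, -0.1733, 0.1733]
tcp_rot: [-3.126, -0.306, 0.0]
contact_force: [0.1, 0.1, -4.5]
grip_width: 0.0129
grasp_force: 59.3
```

```bash
python3 - <<'E'
from m import *
t=snap('top','top3.png');s=ctrl.read_state();print(s['eef_pos'],np.degrees(s['joints']),s['contact_force'],s['moment'])
z=s['eef_pos'][2]-.0336+.0285
for thr in(150,175): print(caps(t,z,(.482,-.1742),thr))
p=snap('side');
for thr in(150,175): print(caps(p,z,(.482,-.1742),thr))
a=cv2.imread('pics/top3.png');u,v=map(int,proj(t,[.482,-.1742,z]));A=cv2.resize(a[v-40:v+40,u-40:u+40],(380,380))
b=p['frame'][:,:,::-1];u,v=map(int,proj(p,[.482,-.1742,.12]));B=cv2.resize(b[v-50:v+50,u-50:u+50],(380,380))
cv2.imwrite('pics/c3.png',cv2.hconcat([A,B]))
E
```

```text
[ 0.482  -0.1735  0.1734] [-21.1288  19.4951 110.1049   0.0055  50.3958  57.6863] [ 0.6821 -0.2334 -4.334 ] [ 0.062  -0.0032 -0.0349]
(array([ 0.4817, -0.1714]), np.float64(0.06389783282391882), np.float64(-1.9026196326467242), 6, np.float64(0.0004521826294897613))
(array([ 0.4815, -0.1713]), np.float64(0.06388537921848754), np.float64(-2.030131830161132), 6, np.float64(0.00047402469615095977))m.py:18: RuntimeWarning: Mean of empty slice.
  ph=np.degrees(np.angle(np.exp(1j*np.radians(a)).mean()))/14
  ret = ret.dtype.type(ret / rcount)
Traceback (most recent call last):
  File "m.py", line 19, in caps
    return c,r0,ph,len(q),np.abs(r.fun).max()
                          ~~~~~~~~~~~~~~~~~^^
ValueError: zero-size array to reduction operation maximum which has no identity
```

```bash
python3 - <<'E'
from m import *
t=snap('top');p=snap('side');print(ctrl.read_state()['eef_pos'])
z=.168
a=t['frame'][:,:,::-1];u,v=map(int,proj(t,[.482,-.1742,z]));A=cv2.resize(a[v-40:v+40,u-40:u+40],(390,390),interpolation=cv2.INTER_CUBIC)
b=p['frame'][:,:,::-1];u,v=map(int,proj(p,[.482,-.1742,.12]));B=cv2.resize(b[v-50:v+50,u-50:u+50],(390,390),interpolation=cv2.INTER_CUBIC);print(u,v)
cv2.imwrite('pics/c3.png',cv2.hconcat([A,B]))
E
```

```text
[ 0.482  -0.1738  0.1734]
222 231
```

View pics/c3.png

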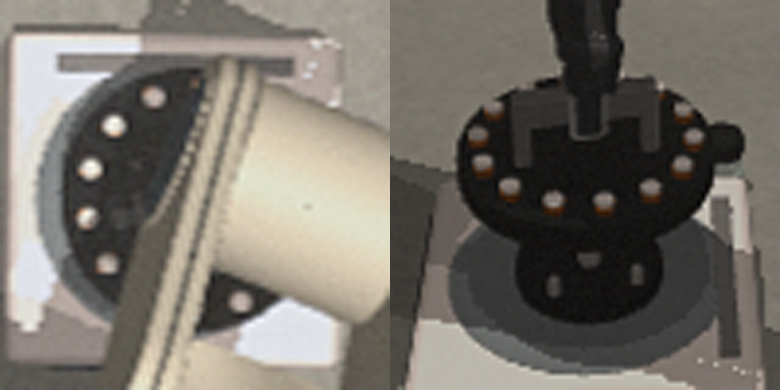

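Left (top camera): the arm covers most of the carousel, six caps show, and the carousel appears about concentric with the hub. Right (side camera): the caps show, and two front pins are at crop (553,285) and (637,272). I'll fit the caps in the side picture too.

```bash
python3 - <<'E'
from m import *
t=snap('top');p=snap('side')
for thr in(110,125,140):
    for z in (.1663,.1683): 
        for n,q in(('t',t),('s',p)):
            try: print(n,thr,z,*caps(q,z,(.482,-.1725),thr,.064))
            except Exception as e: print(n,thr,'fail')
# calibration check on the unit box: outline of white top in both cams
g=cv2.cvtColor(p['frame'],cv2.COLOR_RGB2GRAY)
for thr in(55,65,75):
    for b,A in blobs(g,222,249,14,thr,.8,20): print('pin',thr,b,A,ray(p,b,.080)[:2])
E
```

```text
t 110 0.1663 [ 0.4819 -0.1723] 0.06406561444547666 -1.8862136620755987 6 0.0002231133970389404
s 110 0.1663 [ 0.4812 -0.1733] 0.06379442215135886 -1.7125534450806987 8 0.00043412811211901436
t 110 0.1683 [ 0.4819 -0.172 ] 0.06396321946416218 -1.8862149152659378 6 0.0002227565645771118
s 110 0.1683 [ 0.4813 -0.176 ] 0.0635762718812848 -1.7125493259752453 8 0.0004326229529445502
t 125 0.1663 [ 0.4818 -0.1723] 0.06406236205134361 -1.9637005481129781 6 0.0002723482640477892
s 125 0.1663 [ 0.4814 -0.1696] 0.0652552081579611 -2.99788001409827 9 0.0008395580852784412
t 125 0.1683 [ 0.4818 -0.172 ] 0.06395997284468416 -1.963700982448996 6 0.00027190856812293884
s 125 0.1683 [ 0.4816 -0.1724] 0.0650320034224829 -2.997815032254597 9 0.0008364895442170006
t 140 0.1663 [ 0.4817 -0.1723] 0.0640635631914283 -2.0044803207028097 6 0.0003272470423433954
s 140 0.1663 [ 0.4828 -0.1716] 0.06520935391045551 -2.8203186005509906 1 6.638978686246411e-09
t 140 0.1683 [ 0.4817 -0.172 ] 0.06396117249960027 -2.0044800899357016 6 0.000326714499470665
s 140 0.1683 [ 0.4821 -0.1724] 0.06412512338483112 -4.5370967720183275 1 1.2588472625418845e-09
pin 55 [222.4279 246.9614] 11.375 [ 0.4809 -0.1845]
pin 55 [234.6413 250.8892] 8.125 [ 0.5102 -0.1992]
pin 55 [213.5509 253.8717] 9.9375 [ 0.4609 -0.2091]
pin 55 [209.3914 261.8814] 3.34375 [ 0.4527 -0.2366]
pin 55 [233.9192 262.1707] 1.28125 [ 0.5089 -0.2385]
pin 65 [222.1739 246.3321] 2.59375 [ 0.4802 -0.1822]
pin 65 [234.7811 249.6948] 2.671875 [ 0.5105 -0.1949]
pin 65 [213.5621 253.6355] 4.46875 [ 0.4609 -0.2083]
pin 65 [234.8081 252.511 ] 1.328125 [ 0.5107 -0.205 ]
```

Request:
{"op": "carry_out", "data": {"increments": "0 0 0.01 0 0 0; 0 0 0.02 0 0 0; 0 0 0.027 0 0 0; 0 0 0.03 0 0 0; 0 0 0.03 0 0 0; 0 0 0.03 0 0 0; 0 0 0.03 0 0 0"}}

```text
t: 8.8
eef_pos: [0.4822, -0.1743, 0.1436]
tcp_rot: [3.127, 0.304, 0.001]
contact_force: [-0.0, 0.1, -4.5]
grip_width: 0.0129
grasp_force: 59.2
```

```bash
python3 - <<'E'
from m import *
t=snap('top');p=snap('side');s=ctrl.read_state();print(s['eef_pos'],s['contact_force'],s['moment'])
z=s['eef_pos'][2]-.0336+.0285;print(z)
for thr in(110,125,140): print(caps(t,z,(.482,-.1725),thr,.064))
for thr in(100,110): print('s',caps(p,z,(.482,-.1725),thr,.064))
E
```

```text
[ 0.4822 -0.1743  0.1437] [-0.2816  0.4871 -4.9835] [-0.0447 -0.0234  0.0304]
0.13855951362217636
(array([ 0.4822, -0.1723]), np.float64(0.06398004504594677), np.float64(-1.8077765140535145), 6, np.float64(0.0004711866713201923))
(array([ 0.4821, -0.1723]), np.float64(0.06400629649191963), np.float64(-1.8175535554857505), 6, np.float64(0.0005273160446466751))
(array([ 0.482 , -0.1722]), np.float64(0.06399831083652038), np.float64(-1.829792028346376), 6, np.float64(0.0005679754540730969))
s (array([ 0.4815, -0.1764]), np.float64(0.06364656638371384), np.float64(-1.9824008734008474), 8, np.float64(0.0003941642422299607))
s (array([ 0.4814, -0.176 ]), np.float64(0.06380881076617179), np.float64(-1.6998346696631457), 8, np.float64(0.0005506376087744264))
```

Request:
{"op": "carry_out", "data": {"increments": "-0.0002 0.0012 0 0 0 0; -0.0002 0.0012 0.001 0 0 0; -0.0002 0.0012 0.003 0 0 0; -0.0002 0.0012 0.005 0 0 0; -0.0002 0.0012 0.006 0 0 0; -0.0002 0.0012 0.007 0 0 0; -0.0002 0.0012 0.008 0 0 0; -0.0002 0.0012 0.009 0 0 0; -0.0002 0.0012 0.009 0 0 0; -0.0002 0.0012 0.009 0 0 0"}}

```text
t: 9.9
eef_pos: [0.482, -0.1754, 0.1343]
tcp_rot: [-3.127, -0.305, 0.0]
contact_force: [-0.3, 0.8, -4.8]
grip_width: 0.0128
grasp_force: 59.3
```

```bash
python3 - <<'E'
from m import *
s=ctrl.read_state();print(s['eef_pos'],s['contact_force'],s['moment'])
E
```

```text
[ 0.482  -0.1754  0.1343] [-0.3276  0.8108 -4.7972] [0.0349 0.0158 0.0065]
```

Request:
{"op": "carry_out", "data": {"increments": "0 0 0.001 0 0 0; 0 0 0.002 0 0 0; 0 0 0.003 0 0 0; 0 0 0.004 0 0 0; 0 0 0.005 0 0 0; 0 0 0.005 0 0 0; 0 0 0.005 0 0 0"}}

```text
t: 10.6
eef_pos: [0.482, -0.1754, 0.1293]
tcp_rot: [-3.127, -0.304, 0.0]
contact_force: [0.5, 0.2, -3.4]
grip_width: 0.0129
grasp_force: 59.3
```

```bash
python3 - <<'E'
from m import *
t=snap('top');s=ctrl.read_state();print(s['eef_pos'],s['contact_force'],s['moment'])
z=s['eef_pos'][2]-.0336+.0285
for thr in(110,125,140): print(caps(t,z,(.482,-.1735),thr,.064))
E
```

```text
[ 0.482  -0.1754  0.1293] [-0.228  -0.3173 -3.3517] [ 0.0427  0.0167 -0.01  ]
(array([ 0.4819, -0.1735]), np.float64(0.06392324020928472), np.float64(-1.8343854368798294), 6, np.float64(0.000491269304923353))
(array([ 0.4818, -0.1735]), np.float64(0.0639410217571844), np.float64(-1.8550770975899804), 6, np.float64(0.0004920343258541376))
(array([ 0.4818, -0.1735]), np.float64(0.06393680044975962), np.float64(-1.8699735504488793), 6, np.float64(0.0005370824023943621))
```

Request:
{"op": "carry_out", "data": {"increments": "-0.0001 0.0006 0 0 0 -0.2; -0.0001 0.0006 0.002 0 0 -0.2; -0.0001 0.0006 0.004 0 0 -0.2; -0.0001 0.0006 0.006 0 0 -0.2; -0.0001 0.0006 0.008 0 0 -0.2; -0.0001 0.0006 0.009 0 0 -0.2; -0.0001 0.0006 0.01 0 0 -0.2; -0.0001 0.0006 0.01 0 0 -0.2; -0.0001 0.0006 0.01 0 0 -0.2"}}

```text
t: 11.55
eef_pos: [0.482, -0.176, 0.1193]
tcp_rot: [-3.126, -0.31, 0.0]
contact_force: [1.2, -0.2, -3.6]
grip_width: 0.0129
grasp_force: 59.3
```

Request:
{"op": "carry_out", "data": {"increments": "0 0 0.001 0 0 0; 0 0 0.0015 0 0 0; 0 0 0.002 0 0 0; 0 0 0.0025 0 0 0; 0 0 0.0025 0 0 0"}}

```text
t: 12.05
eef_pos: [0.482, -0.176, 0.1167]
tcp_rot: [-3.126, -0.31, 0.0]
contact_force: [0.2, 0.6, -4.3]
grip_width: 0.0126
grasp_force: 59.3
```

Request:
{"op": "carry_out", "data": {"increments": "0 0 0.001 0 0 0; 0 0 0.0015 0 0 0; 0 0 0.002 0 0 0; 0 0 0.0025 0 0 0; 0 0 0.003 0 0 0; 0 0 0.003 0 0 0"}}

```text
t: 12.65
eef_pos: [0.4819, -0.176, 0.1137]
tcp_rot: [-3.126, -0.31, 0.0]
contact_force: [0.2, -0.3, -4.3]
grip_width: 0.013
grasp_force: 59.3
```

Request:
{"op": "carry_out", "data": {"increments": "0 0 0.001 0 0 0; 0 0 0.002 0 0 0; 0 0 0.003 0 0 0; 0 0 0.004 0 0 0; 0 0 0.005 0 0 0; 0 0 0.006 0 0 0; 0 0 0.007 0 0 0; 0 0 0.007 0 0 0"}}

```text
t: 13.45
eef_pos: [0.4819, -0.176, 0.1067]
tcp_rot: [-3.126, -0.31, 0.0]
contact_force: [-0.5, -0.6, -4.3]
grip_width: 0.0131
grasp_force: 59.3
```

Request:
{"op": "carry_out", "data": {"increments": "0 0 0.0005 0 0 0; 0 0 0.001 0 0 0; 0 0 0.0013 0 0 0; 0 0 0.0013 0 0 0"}}

```text
t: 13.85
eef_pos: [0.482, -0.176, 0.1056]
tcp_rot: [3.126, 0.31, 0.0]
contact_force: [-0.1, -0.3, -2.3]
grip_width: 0.0128
grasp_force: 59.6
```

Request:
{"op": "carry_out", "data": {"increments": "0 0 0.0004 0 0 0; 0 0 0.0005 0 0 0; 0 0 0.0005 0 0 0"}}

```text
t: 14.15
eef_pos: [0.482, -0.176, 0.1056]
tcp_rot: [3.126, 0.31, 0.0]
contact_force: [-2.7, 0.6, 5.7]
grip_width: 0.0127
grasp_force: 60.6
```

Request:
{"op": "carry_out", "data": {"increments": "0 0 0 0 0 0; 0 0 0 0 0 0; 0 0 0 0 0 0; 0 0 0 0 0 0; 0 0 0 0 0 0; 0 0 0 0 0 0; 0 0 0 0 0 0; 0 0 0 0 0 0; 0 0 -0.01 0 0 0; 0 0 -0.03 0 0 0; 0 0 -0.07 0 0 0; 0 0 -0.12 0 0 0; 0 0 -0.15 0 0 0; 0 0 -0.15 0 0 0", "claw": -1}}

```text
t: 15.55
eef_pos: [0.4846, -0.177, 0.2605]
tcp_rot: [3.122, 0.31, 0.014]
contact_force: [0.1, -0.6, -0.3]
grip_width: 0.0854
grasp_force: 0.0
```

Request:
{"op": "carry_out", "data": {"increments": "0 0.03 0 0 0 0; 0 0.06 0 0 0 0; 0 0.1 0 0 0 0; 0 0.14 0 0 0 0; 0 0.18 0 0 0 0; 0 0.22 0 0 0 0; 0 0.25 0 0 0 0; 0 0.25 0 0 0 0; 0 0.25 0 0 0 0; 0 0.25 0 0 0 0"}}

```text
t: 16.55
eef_pos: [0.5306, -0.4199, 0.2545]
tcp_rot: [-3.125, -0.311, 0.002]
contact_force: [-0.5, 0.4, -0.4]
grip_width: 0.0859
grasp_force: 0.0
```

```bash
python3 - <<'E'
from m import *
t=snap('top');p=snap('side');s=ctrl.read_state();print(s['t'],s['eef_pos'],s['contact_force'])
for z in(.1005,.1125):
  for thr in(125,150):
    print(z,caps(t,z,(.482,-.1742),thr,.064))
    try:print('s',caps(p,z,(.482,-.1742),thr,.064))
    except Exception:pass
a=t['frame'][:,:,::-1];b=p['frame'][:,:,::-1]
cv2.imwrite('pics/c4.png',cv2.hconcat([cv2.resize(a[150:350,200:400],(400,400)),cv2.resize(b[190:310,160:280],(400,400),interpolation=cv2.INTER_CUBIC)]))
E
```

```text
16.65 [ 0.531  -0.4198  0.255 ] [-1.1248 -0.0824 -0.0874]
0.1005 (array([ 0.4824, -0.1746]), np.float64(0.06387201648540063), np.float64(-1.4661064314076704), 14, np.float64(0.00020444123050580854))
s (array([ 0.4821, -0.1763]), np.float64(0.06459871718039403), np.float64(-1.8849093756458846), 10, np.float64(0.001535315416122618))
0.1005 (array([ 0.4823, -0.1746]), np.float64(0.06386641151543479), np.float64(-1.4698590894803198), 14, np.float64(0.0002012293723254316))
s (array([ 0.4816, -0.1766]), np.float64(0.06417111780457195), np.float64(-1.5535174732098032), 7, np.float64(0.00018649324772672393))
0.1125 (array([ 0.4823, -0.1728]), np.float64(0.06329010607820584), np.float64(-1.4661064329742124), 14, np.float64(0.00020257604788065375))
s (array([ 0.4815, -0.1794]), np.float64(0.0683288503964005), np.float64(0.25118252603443914), 3, np.float64(1.9012569296705806e-15))
0.1125 (array([ 0.4823, -0.1729]), np.float64(0.06328454877995383), np.float64(-1.4698590943596765), 14, np.float64(0.00019938495667373712))
s (array([ 0.4802, -0.1798]), np.float64(0.06685417529332126), np.float64(3.8470394380073007), 2, np.float64(5.572814876231291e-09))
```

View pics/c4.png

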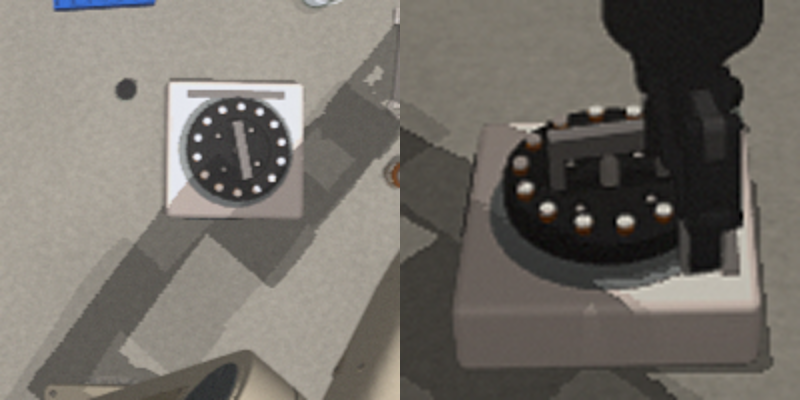

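The carousel sits flat on the hub, with the spindle at (610,170) and the pin tips showing through the holes. The cap ring's size and centre match the seated height, and the jar is where it was.

```bash
python3 -c "
from h import *
print(ctrl.sign_off())"
```

```text
the job is handed in; nothing more can be done
None
```

The carousel is fully home on the hub with its holes over the drive pins. It was released only after touching down, nothing else was touched, and the job is handed in at about 17 s (judge's result not shown).

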